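Park the loading lever, heavy end on the sprung pad

TASK

Pick up the loading lever (the steel bar with a block at each end and the upright swivelling tab in the middle) by its tab and let it hang clear of the table, so that you see which end dips: the two ends look alike, but one is solid and heavy, the other hollow. Then lower it without dropping it onto the parking rest, lying lengthwise and centred across the two supports, with the heavy end on the round sprung pad (which sinks under it) and the light end on the square block, and let go.

Things in the scene. Friction and masses are not known exactly. Their poses are not given: they have to be found in the camera images.
- lever_mid (a point): Middle of the loading lever, 18 mm above its underside. x along the bar, y across, z up. 184 mm long; steel end blocks 44 long, 36 wide, 36 high, centred at x = -70 and +70 mm; neck 20 wide, 14 high. Upright aluminium grip tab on its middle, 14 mm along x, 26 along y, from 18 to 74 mm above this point. 0.7 kg, 0.5 of it hidden in one end, which varies. A like bar without tab is not used.
- tab (a joint): Swivel of the grip tab, rad: axis along the lever's y, 12 mm above lever_mid, stops at -0.25 and 0.25, weakly sprung to 0 (tab square to the bar, as it lies on the table). Grip the tab about 50 mm above lever_mid. Held upright and lifted, the lever swings to a stop: negative means that the lever's +x end dips (is heavy), positive that its -x end dips.
- rest: Fixed parking rest. Origin at the middle of its underside on the table; x along it towards the sprung pad, z up. Grey base 230 x 80 x 12 mm. At x = -70 mm a square block 56 x 56, top 50 mm above the table; at x = +70 mm a round pad 58 across, top 62 mm up when free, 50 when sunk. The parked lever is level along x, its middle over the origin, lever_mid 68 mm above the table.
- pad (a joint): Travel of the sprung pad, m: 0 free (up), 0.012 sunk to its stop. It starts to sink at about 3 N and is fully down at about 3.5 N: the heavy end pushes it down, the light end does not.
Things that resemble listed ones, but are neither listed nor needed, are in the scene too. What is shaped like the rest but blue is not meant. What is shaped like the part that bears lever_mid but pink is not meant.

How it is judged:
By the outcome, as a careful person would: the job done as asked, in the order asked, and still so for the second after the job is handed in, with the robot touching nothing.
It also fails if it takes over 38 s, if anything falls off the work surface, if the arm or the gripper's body presses on something with over 40 N, if the wrist force passes 120 N, or if a joint passes its speed limit or range.

ROBOT

A 6-joint arm with a two-finger parallel gripper is mounted at the origin on the work surface. World frame = base frame: x ahead of the robot, y to its left, z up, the work surface at z = 0. Lengths are in m, angles in rad, forces in N, time in s.
With the tool pointing down it reaches from about 0.275 to 0.875 m from the base axis. Payload 12.5 kg.
Tool frame: the origin (TCP) lies on the front face of the gripper's body, between the roots of the fingers; the fingertips stand 73 mm ahead of it and the grasp point (between the pads) lies 54 mm ahead of it; y points along the fingers, z is the direction in which the jaws open and shut, and the axes are right-handed (so a half turn about y gives the same grasp; the last joint's range is limited). The gripper opens to 85 mm and grips with 20 to 120 N. Pads are 22 mm wide; open, the fingers measure 114 mm over their backs; the gripper's body (76 mm by 85 mm) begins 54 mm behind the grasp point. The pads swing forward as they close: fully open they stand 13 mm farther back than shut.
Start: joints at [-1.255, 0.351, 1.652, -0, 1.139, -0.085], TCP at [0.215, -0.506, 0.304] pointing down, gripper open.
Joint ranges: [-2.75, 2.75], [-0.79, 2.1], [0.01, 2.65], [-1.57, 4.71], [0.07, 3.14], [-2.87, 2.87]. Speed limits (rad/s): [2.22, 2.22, 2.79, 3.14, 3.14, 3.14].

INTERFACE

Orientations are given as a unit quaternion [w, x, y, z].
In Python, from plant import sense, camera, hand_in, find_in gives the robot as it stands. The module is installed in compiled form; this text tells all that it offers.
- The arm moves only by the tool apply_moves, never from a script. Its argument "plan" is a list of rows, each an object with "claw": the opening, from 0 (shut) to 1 (fully open); "xyz": the shift along the world's x, y, z in m, a list of three; "turn": the turn about the world's z in rad. In form: [{"claw": claw, "xyz": [dx, dy, dz], "turn": turn}, ...]. A call has exactly 5 rows; each row is the pose to reach, as a shift and turn from the pose measured when the call began; what a row does not reach only later rows make up. A row lasts 1/8 s, in which the tool goes at most 62.5 mm and 10.7 degrees, less where a joint would pass 70% of its speed; a pose out of reach is approached as far as the arm can. A call with a gripper value outside its range is refused whole. The fingers move at their own pace and stop on an object; the grip force is fixed at half the most. Time passes only in rows, so rows that repeat a pose let the fingers close, or fill a call up. It gives the time, the measured TCP pose, the force and the opening at its end, in the units of the state.
- sense(): the state, without advancing time (a new reading comes with each control period).
- camera(name): name is "scene" or "side" or "wrist"; returns a dict with "image" (420x560x3 uint8, red, green, blue), "z_map" (420x560 float32, m along the optical axis (not along the pixel's ray), 0 where there is no reading), "fovy" (degrees; the focal length in pixels is half the picture's height over the tangent of half this angle, whatever the lens; pixels are square), "cx", "cy" (the principal point, pixels), "R" (3x3) and "t" (3): a world point X has camera coordinates R X + t; the wrist camera has in their place "hand_eye" (4x4, takes a point from camera to tool coordinates, whose origin is the TCP and whose axes are the tool frame's). Camera axes: x right, y down, z forward; pixel columns grow to the right and rows downward; lengths in m; the calibration is good to about 2 mm. A picture is of the moment at which its call begins: read the wrist's pose just before it.
- hand_in(): hands the job in, once; it reports no verdict.
Trained networks look in a picture, given as the dict that the camera call returned (one of the last four; its "shot" number tells which), for a name from the list of things; names that differ only in an ending like _2 or _b are one class to them, and where a whole thing is asked for, a point or a joint stands for the part that bears it (a point fixed in the world has none). Each returns a list of dicts, best first, with "conf" (0 to 1); they miss things now and then, are a little off and sometimes report something else, mostly with a low value. They report only what shows in the picture. A call takes as long as a camera call. They do not tell look-alikes from the thing itself.
- find_in(picture, thing): "xyz" ([x, y, z] in m, in world coordinates, good to about 4 mm: the middle of the surface that is visible of it).
The state is a dict: "time": time; "q": joint angles; "joint_vel": joint speeds; "tau": joint torques, N m; "ee_pos": TCP position; "tool_rot": TCP orientation; "contact_force": force on the tool from outside, world axes, zero at the start; "moment": the same for the moment, N m; "gripper_width": opening from 0.0 (shut) to 1.0 (fully open).
Only numpy, scipy, OpenCV 4.12 (cv2) and the standard library are available. Lean on these libraries where they do the work, as an engineer would, in place of code of your own. Each camera call takes 0.05 s, during which the arm holds its last target. There are 200 camera calls.

## Working session

There is one attempt and no reset: what is moved stays moved. The work goes in short steps, Python scripts to look and compute and a tool call to move; the robot and the scene stay as the last step left them, time stands still between calls to the robot, and variables do not carry over. Pictures are saved under pics/ and viewed, about 8 in all and at most 12, crops included, and the job is handed in when it is done.

Besides the shell and the picture viewer there is one more tool, called after "Request:" as name([rows], argument=value, ...), one row to a line, values as JSON. apply_moves: Moves the arm, as the interface text tells. Its arguments: {"type":"object","properties":{"plan":{"type":"array"}},"required":["plan"]}

```bash
mkdir -p pics; cat > h.py <<'E'
import numpy as np, cv2
from plant import sense, camera, hand_in, find_in
def f(c): return c["image"].shape[0]/2/np.tan(np.radians(c["fovy"])/2)
def cloud(c):
    z=c["z_map"]; v,u=np.mgrid[:z.shape[0],:z.shape[1]]
    P=np.stack([(u-c["cx"])*z/f(c),(v-c["cy"])*z/f(c),z],-1)
    return (P-c["t"])@c["R"]   # world
def proj(c,X):
    p=c["R"]@np.asarray(X)+c["t"]; return p[:2]/p[2]*f(c)+[c["cx"],c["cy"]]
def save(n,im): cv2.imwrite("pics/"+n,im[...,::-1])
E
python3 - <<'E'
from h import *
s=sense();print({k:np.round(v,3) for k,v in s.items()})
for n in("scene","side"):
    c=camera(n);save(n+"0.png",c["image"])
    for t in("lever_mid","rest","tab","pad"):
        for d in find_in(c,t): print(n,t,np.round(d["xyz"],3),round(d["conf"],2),np.round(proj(c,d["xyz"])))
a=[cv2.imread(f"pics/{n}0.png") for n in("scene","side")]
E
```

```text
{'time': np.float64(0.0), 'q': array([-1.255,  0.351,  1.652,  0.   ,  1.139, -0.085]), 'joint_vel': array([ 0.   , -0.002, -0.002,  0.   , -0.001, -0.002]), 'tau': array([ 0.0000e+00, -5.0610e+01, -2.9141e+01,  0.0000e+00,  4.0000e-03,
       -0.0000e+00]), 'ee_pos': array([ 0.215, -0.506,  0.303]), 'tool_rot': array([ 0.141, -0.141,  0.693, -0.693]), 'contact_force': array([ 0.23 ,  0.757, -0.414]), 'moment': array([-0.019, -0.037, -0.008]), 'gripper_width': np.float64(1.003)}
scene lever_mid [ 0.566 -0.088  0.035] 0.83 [210. 275.]
scene lever_mid [ 0.569 -0.247  0.034] 0.57 [145. 277.]
scene rest [0.522 0.165 0.01 ] 0.93 [313. 266.]
scene rest [0.427 0.436 0.012] 0.81 [412. 237.]
scene rest [0.194 0.288 0.011] 0.77 [348. 177.]
scene tab [ 0.568 -0.092  0.067] 0.6 [208. 268.]
scene tab [ 0.569 -0.251  0.064] 0.49 [141. 270.]
scene pad [0.497 0.234 0.063] 0.88 [341. 245.]
scene pad [0.402 0.511 0.061] 0.59 [442. 217.]
scene pad [0.167 0.36  0.062] 0.55 [373. 158.]
side lever_mid [ 0.553 -0.25   0.028] 0.98 [262. 130.]
side lever_mid [ 0.56  -0.084  0.027] 0.95 [241. 165.]
side lever_mid [0.489 0.242 0.062] 0.38 [220. 249.]
side rest [0.18  0.309 0.01 ] 0.92 [345. 318.]
side rest [0.499 0.182 0.011] 0.83 [228. 244.]
side rest [0.406 0.454 0.016] 0.81 [222. 350.]
side tab [ 0.555 -0.242  0.069] 0.74 [260. 121.]
side tab [ 0.55  -0.08   0.073] 0.66 [243. 154.]
side pad [0.488 0.243 0.064] 0.98 [220. 249.]
side pad [0.159 0.368 0.061] 0.83 [352. 332.]
side pad [0.391 0.51  0.061] 0.64 [215. 367.]
```

View pics/scene0.png

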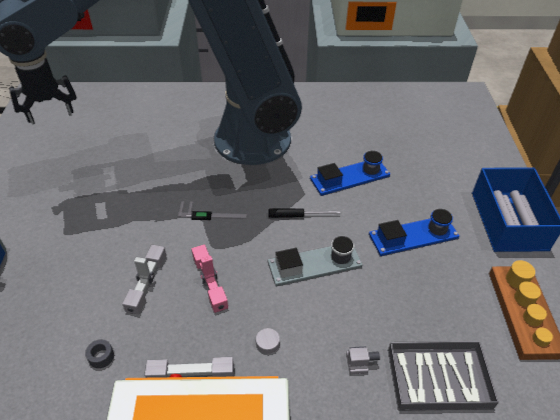

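View pics/side0.png

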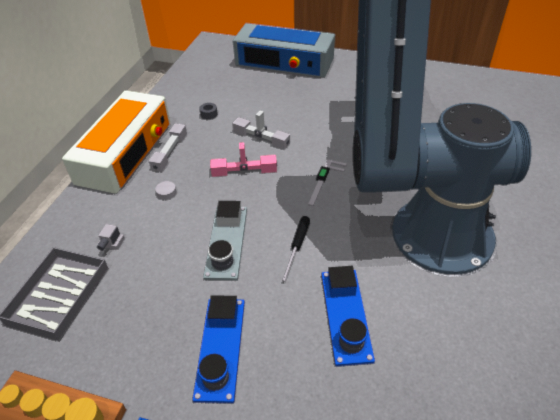

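Scene candidates:
- **Levers:** steel with tab at (145,277), pink at (210,275), and a tabless bar at (190,367). The steel one with the tab fits.
- **Rests:** grey at (313,266), blue at (412,237) and (348,177). The grey one fits.

I'll confirm both in a crop and measure them from depth.

```bash
cat > m.py <<'E'
from h import *
def lever(c,ctr,r=.13,zr=(.028,.042)):
    P=cloud(c).reshape(-1,3); P=P[(c["z_map"].ravel()>0)]
    near=np.hypot(*(P[:,:2]-ctr).T)<r
    Q=P[near&(P[:,2]>zr[0])&(P[:,2]<zr[1])]
    return P[near],Q
E
python3 - <<'E'
from m import *
ims=[]
for n in("scene","side"):
    c=camera(n)
    N,Q=lever(c,[.562,-.247],.115)
    (x,y),(w,h),a=cv2.minAreaRect(Q[:,:2].astype(np.float32)); print(n,"lever rect",x,y,w,h,a,len(Q))
    T=N[N[:,2]>.06]; print(" tab top",T.mean(0),T[:,2].max(),len(T))
    ang=cv2.fitLine(Q[:,:2].astype(np.float32),cv2.DIST_HUBER,0,.01,.01).ravel();print(" line",ang,np.arctan2(ang[1],ang[0]))
    N,_=lever(c,[.512,.172],.14)
    B=N[(abs(N[:,2]-.05)<.005)&(N[:,1]<.16)];D=N[(abs(N[:,2]-.062)<.005)&(N[:,1]>.19)]
    for nm,S in(("block",B),("pad",D)):print(" ",nm,cv2.minAreaRect(S[:,:2].astype(np.float32)),np.median(S[:,2]),len(S))
    if n=="scene":
        ims=[cv2.resize(c["image"][225:325,100:240],(560,400)),cv2.resize(c["image"][225:300,255:375],(640,400))]
save("crop1.png",cv2.resize(np.hstack(ims),(800,267)))
E
```

```text
scene lever rect 0.5600191354751587 -0.2517368793487549 0.040327057242393494 0.18620331585407257 77.04083251953125 578
 tab top [ 0.5628216  -0.249413    0.08089354] 0.0969198071609413 140
 line [ 0.97485733 -0.2228299   0.567662   -0.25122714] -0.22471641
  block ((0.5244176983833313, 0.1016501858830452), (0.06072312593460083, 0.05701620131731033), 14.719507217407227) 0.04875583486754084 414
  pad ((0.49172982573509216, 0.23755669593811035), (0.057442598044872284, 0.05422212928533554), 57.19084167480469) 0.060857751322874604 298
side lever rect 0.5579725503921509 -0.24741339683532715 0.0455181859433651 0.18507233262062073 77.32579803466797 311
 tab top [ 0.55714301 -0.2448397   0.07836609] 0.09297397003213768 92
 line [ 0.9700591  -0.24286908  0.5551467  -0.24435945] -0.24532238
  block ((0.5254471898078918, 0.10408630967140198), (0.056503795087337494, 0.0604492723941803), 14.523359298706055) 0.04868244128593294 368
  pad ((0.4910275936126709, 0.24105027318000793), (0.05459952354431152, 0.05433221161365509), 11.252767562866211) 0.0608255526572266 359
```

View pics/crop1.png

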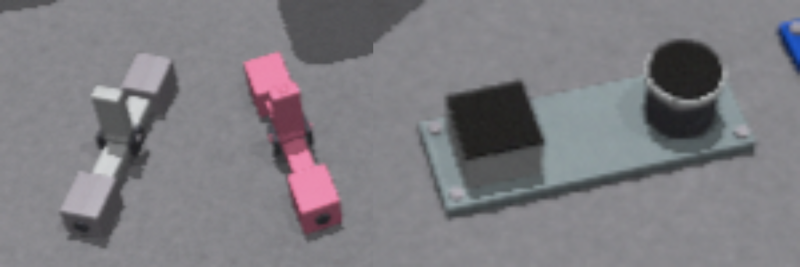

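The crop confirms the grey steel lever with a tab and the grey rest, with the round pad on its +y side. Next is the jaw yaw and the approach numbers.

```bash
cat >> h.py <<'E'
from scipy.spatial.transform import Rotation as Ro
def tool():
    s=sense(); w=s["tool_rot"]; R=Ro.from_quat([w[1],w[2],w[3],w[0]]).as_matrix()
    return s,R
def rep(target=None,yaw=None):
    s,R=tool(); j=np.arctan2(R[1,2],R[0,2])
    print("t",s["time"],"p",np.round(s["ee_pos"],4),"y",np.round(R[:,1],3),"jaw deg",np.degrees(j).round(2),"F",np.round(s["contact_force"],1),"M",np.round(s["moment"],2),"w",s["gripper_width"],"q",np.round(s["q"],2))
    if target is not None: print("d",np.round(np.array(target)-s["ee_pos"],4))
    if yaw is not None: print("turn",round((yaw-j+np.pi/2)%np.pi-np.pi/2,3))
E
python3 -c "
from h import *;print(tool()[1].round(3));rep([.559,-.249,.24],np.radians(-13))"
```

```text
[[-0.921 -0.     0.39 ]
 [-0.39   0.    -0.921]
 [ 0.    -1.    -0.   ]]
t 0.6 p [ 0.2146 -0.5064  0.3039] y [-0.  0. -1.] jaw deg -67.04 F [ 0.2 -0.2  0.5] M [ 0.01 -0.02  0.01] w 1.001548465310413 q [-1.25  0.35  1.65 -0.    1.14 -0.08]
d [ 0.3444  0.2574 -0.0639]
turn 0.943
```

Request:
apply_moves([
  {"claw": 1, "xyz": [0.045, 0.034, -0.008], "turn": 0.12},
  {"claw": 1, "xyz": [0.09, 0.068, -0.016], "turn": 0.25},
  {"claw": 1, "xyz": [0.135, 0.1, -0.025], "turn": 0.37},
  {"claw": 1, "xyz": [0.18, 0.135, -0.033], "turn": 0.5},
  {"claw": 1, "xyz": [0.225, 0.168, -0.04], "turn": 0.62},
])

```text
time: 1.23
ee_pos: [0.4409, -0.3371, 0.2638]
tool_rot: [-0.347, 0.347, -0.616, 0.616]
contact_force: [0.6, -0.6, 0.7]
gripper_width: 1.0
```

```bash
python3 -c "
from h import *;rep([.559,-.249,.24],np.radians(-13))"
```

```text
t 1.225 p [ 0.4409 -0.3371  0.2638] y [ 0. -0. -1.] jaw deg -31.28 F [ 0.6 -0.6  0.7] M [ 0.   -0.03  0.03] w 1.0000827949503215 q [-0.74  0.4   1.68 -0.    1.06 -0.19]
d [ 0.1181  0.0881 -0.0238]
turn 0.319
```

Request:
apply_moves([
  {"claw": 1, "xyz": [0.04, 0.03, -0.008], "turn": 0.11},
  {"claw": 1, "xyz": [0.08, 0.06, -0.016], "turn": 0.22},
  {"claw": 1, "xyz": [0.118, 0.088, -0.024], "turn": 0.32},
  {"claw": 1, "xyz": [0.118, 0.088, -0.024], "turn": 0.32},
  {"claw": 1, "xyz": [0.118, 0.088, -0.024], "turn": 0.32},
])

```text
time: 1.85
ee_pos: [0.5586, -0.2493, 0.2397]
tool_rot: [-0.44, 0.44, -0.553, 0.553]
contact_force: [-0.3, 0.3, 0.2]
gripper_width: 1.002
```

```bash
cat >> h.py <<'E'
def wrist():
    s,R=tool(); c=camera("wrist"); z=c["z_map"]; v,u=np.mgrid[:z.shape[0],:z.shape[1]]
    P=np.stack([(u-c["cx"])*z/f(c),(v-c["cy"])*z/f(c),z],-1)
    H=c["hand_eye"]; return c,((P@H[:3,:3].T+H[:3,3])@R.T+s["ee_pos"])
E
python3 - <<'E'
from h import *
rep([.559,-.249,.24],np.radians(-13))
c,P=wrist();save("w1.png",c["image"])
P=P[c["z_map"]>0]; N=P[np.hypot(*(P[:,:2]-[.559,-.249]).T)<.115]
Q=N[(N[:,2]>.028)&(N[:,2]<.042)];T=N[(N[:,2]>.082)&(N[:,2]<.1)]
for S in(Q,T):
    if len(S): print(cv2.minAreaRect(S[:,:2].astype(np.float32)),S.mean(0),len(S))
E
```

```text
t 1.85 p [ 0.5586 -0.2493  0.2397] y [-0. -0. -1.] jaw deg -12.98 F [-0.3  0.3  0.2] M [-0.01  0.05  0.  ] w 1.0020091635379167 q [-0.5   0.53  1.55 -0.    1.07 -0.27]
d [0.0004 0.0003 0.0003]
turn -0.0
((0.5590366721153259, -0.25098463892936707), (0.03787025809288025, 0.18433012068271637), 77.05706787109375) [ 0.55942337 -0.25024917  0.0351874 ] 4227
((0.5590819716453552, -0.2515683174133301), (0.02551606297492981, 0.013957781717181206), 77.17024993896484) [ 0.55945779 -0.25024348  0.09091618] 675
```

View pics/w1.png

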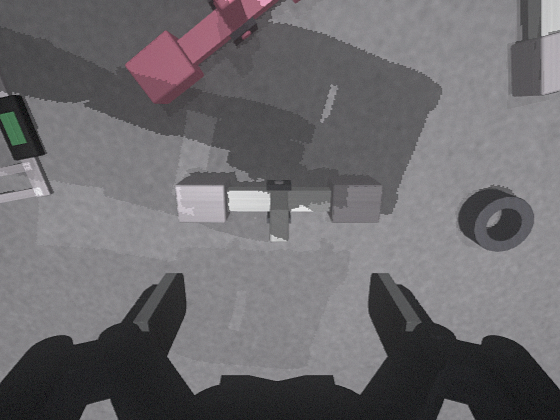

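The wrist view shows the lever's blocks at (200,203) and (356,203), with the tab top at (280,238) midway between the jaws. It is aligned, so I descend and grip.

Request:
apply_moves([
  {"claw": 1, "xyz": [0.0005, -0.0015, -0.04], "turn": 0},
  {"claw": 1, "xyz": [0.0005, -0.0015, -0.08], "turn": 0},
  {"claw": 1, "xyz": [0.0005, -0.0015, -0.105], "turn": 0},
  {"claw": 1, "xyz": [0.0005, -0.0015, -0.118], "turn": 0},
  {"claw": 0.6, "xyz": [0.0005, -0.0015, -0.118], "turn": 0},
])

```text
time: 2.52
ee_pos: [0.5585, -0.2517, 0.1219]
tool_rot: [0.44, -0.44, 0.554, -0.554]
contact_force: [1.0, 0.5, -0.3]
gripper_width: 0.816
```

Request:
apply_moves([
  {"claw": 0.4, "xyz": [0, 0, 0], "turn": 0},
  {"claw": 0.2, "xyz": [0, 0, 0], "turn": 0},
  {"claw": 0, "xyz": [0, 0, 0], "turn": 0},
  {"claw": 0, "xyz": [0, 0, 0], "turn": 0},
  {"claw": 0, "xyz": [0, 0, 0], "turn": 0},
])

```text
time: 3.15
ee_pos: [0.559, -0.2519, 0.1226]
tool_rot: [-0.44, 0.44, -0.553, 0.554]
contact_force: [0.9, -0.0, 7.1]
gripper_width: 0.157
```

```bash
python3 -c "
from h import *;rep()"
```

```text
t 3.15 p [ 0.559  -0.2519  0.1226] y [ 0.001 -0.001 -1.   ] jaw deg -13.07 F [ 0.9 -0.   7.1] M [-0.01 -0.14  0.07] w 0.15699669361831506 q [-0.5   0.69  1.6  -0.    0.85 -0.27]
```

Request:
apply_moves([
  {"claw": 0, "xyz": [0, 0, 0.015], "turn": 0},
  {"claw": 0, "xyz": [0, 0, 0.035], "turn": 0},
  {"claw": 0, "xyz": [0, 0, 0.06], "turn": 0},
  {"claw": 0, "xyz": [0, 0, 0.09], "turn": 0},
  {"claw": 0, "xyz": [0, 0, 0.12], "turn": 0},
])

```text
time: 3.78
ee_pos: [0.5583, -0.2516, 0.2441]
tool_rot: [0.44, -0.44, 0.554, -0.554]
contact_force: [0.7, -0.2, -6.0]
gripper_width: 0.159
```

Request:
apply_moves([
  {"claw": 0, "xyz": [0, 0, 0.02], "turn": 0},
  {"claw": 0, "xyz": [0, 0, 0.02], "turn": 0},
  {"claw": 0, "xyz": [0, 0, 0.02], "turn": 0},
  {"claw": 0, "xyz": [0, 0, 0.02], "turn": 0},
  {"claw": 0, "xyz": [0, 0, 0.02], "turn": 0},
])

```text
time: 4.4
ee_pos: [0.5581, -0.2515, 0.2633]
tool_rot: [0.439, -0.44, 0.554, -0.553]
contact_force: [-0.4, 0.0, -7.2]
gripper_width: 0.156
```

```bash
cat >> h.py <<'E'
def ends():
    """lever points relative to the tool, from the cameras: height along the jaw axis"""
    s,R=tool(); p=s["ee_pos"]; a=R[:,2]
    if a[0]<0: a=-a
    b=np.cross([0,0,1],a); g=p-[0,0,.104]
    for n in("scene","side","wrist"):
        if n=="wrist": c,P=wrist(); 
        else: c=camera(n);P=cloud(c)
        P=P[c["z_map"]>0]-g; u=P@a; v=P@b
        for lo,hi in((-.092,-.05),(.05,.092)):
            m=(u>lo)&(u<hi)&(abs(v)<.02)&(abs(P[:,2])<.055)
            if m.sum()>10: print(n,"jaw-axis",(lo,hi),"z med",np.median(P[m,2]).round(4),"max",np.percentile(P[m,2],95).round(4),"v",v[m].mean().round(4),m.sum())
    return s,a
E
python3 - <<'E'
from h import *
rep(); s,a=ends(); print(a)
c=camera("side");u,v=proj(c,s["ee_pos"]-[0,0,.1]).astype(int);print(u,v)
save("hang.png",cv2.resize(c["image"][max(0,v-70):v+70,u-90:u+90],(720,560)))
E
```

```text
t 4.4 p [ 0.5581 -0.2515  0.2633] y [-0.002  0.    -1.   ] jaw deg -13.08 F [-0.4  0.  -7.2] M [ 0.04  0.21 -0.03] w 0.1557742369881437 q [-0.5   0.5   1.52 -0.    1.12 -0.27]
scene jaw-axis (-0.092, -0.05) z med 0.0318 max 0.039 v 0.0079 303
scene jaw-axis (0.05, 0.092) z med -0.0053 max 0.0027 v 0.0048 438
side jaw-axis (-0.092, -0.05) z med 0.0295 max 0.0378 v 0.0095 200
side jaw-axis (0.05, 0.092) z med -0.0069 max 0.0018 v 0.0103 132
wrist jaw-axis (-0.092, -0.05) z med 0.0339 max 0.0395 v 0.0052 7375
wrist jaw-axis (0.05, 0.092) z med -0.0024 max 0.0033 v 0.0046 4032
[ 0.97407192 -0.22623218 -0.00170317]
258 90
```

View pics/hang.png

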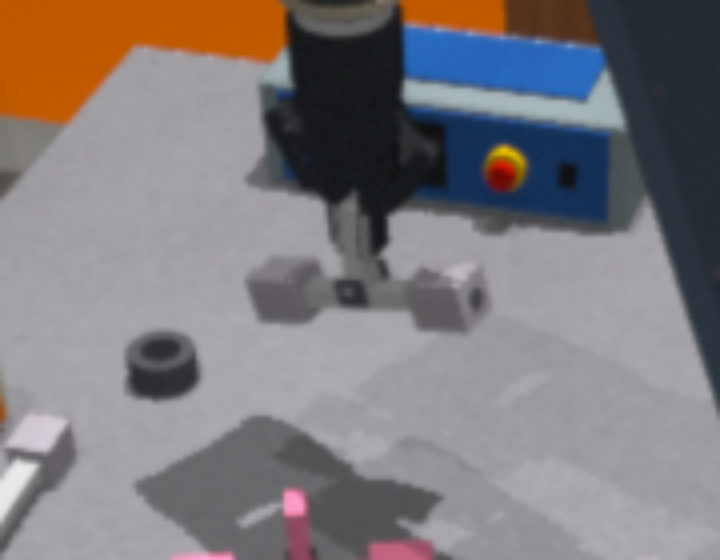

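The three depth views and the wrist moment (My +0.21) all say the same: the end toward world +x, on the left in the picture and near crop pixel (285,290), dips by about 36 mm. That's the heavy end, so it must turn +117.4° to face the pad.

Request:
apply_moves([
  {"claw": 0, "xyz": [-0.003, 0.02, 0], "turn": 0.11},
  {"claw": 0, "xyz": [-0.006, 0.05, 0], "turn": 0.25},
  {"claw": 0, "xyz": [-0.009, 0.08, 0], "turn": 0.39},
  {"claw": 0, "xyz": [-0.012, 0.11, 0], "turn": 0.53},
  {"claw": 0, "xyz": [-0.016, 0.14, 0], "turn": 0.67},
])

```text
time: 5.22
ee_pos: [0.5422, -0.1106, 0.264]
tool_rot: [-0.598, 0.598, -0.377, 0.377]
contact_force: [1.0, 0.6, -6.0]
gripper_width: 0.153
```

Request:
apply_moves([
  {"claw": 0, "xyz": [-0.003, 0.03, 0], "turn": 0.14},
  {"claw": 0, "xyz": [-0.006, 0.06, 0], "turn": 0.28},
  {"claw": 0, "xyz": [-0.009, 0.09, 0], "turn": 0.42},
  {"claw": 0, "xyz": [-0.012, 0.12, 0], "turn": 0.56},
  {"claw": 0, "xyz": [-0.016, 0.15, 0], "turn": 0.7},
])

```text
time: 5.85
ee_pos: [0.5262, 0.0403, 0.2642]
tool_rot: [-0.691, 0.692, -0.147, 0.148]
contact_force: [0.1, -0.2, -7.3]
gripper_width: 0.158
```

```bash
python3 -c "
from h import *;rep([.508,.171,.2633],np.radians(104.3))"
```

```text
t 5.85 p [0.5262 0.0403 0.2642] y [ 0.001 -0.001 -1.   ] jaw deg 65.96 F [ 0.1 -0.2 -7.3] M [-0.25  0.12  0.04] w 0.15760383605744593 q [-0.01  0.36  1.75 -0.    1.03 -1.16]
d [-0.0182  0.1307 -0.0009]
turn 0.669
```

Request:
apply_moves([
  {"claw": 0, "xyz": [-0.005, 0.035, 0], "turn": 0.17},
  {"claw": 0, "xyz": [-0.01, 0.07, 0], "turn": 0.34},
  {"claw": 0, "xyz": [-0.015, 0.105, 0], "turn": 0.51},
  {"claw": 0, "xyz": [-0.018, 0.131, 0], "turn": 0.669},
  {"claw": 0, "xyz": [-0.018, 0.131, 0], "turn": 0.669},
])

```text
time: 6.48
ee_pos: [0.508, 0.1727, 0.2644]
tool_rot: [0.701, -0.701, -0.09, 0.088]
contact_force: [0.7, -1.2, -7.3]
gripper_width: 0.157
```

Request:
apply_moves([
  {"claw": 0, "xyz": [0, 0, -0.01], "turn": 0},
  {"claw": 0, "xyz": [0, 0, -0.02], "turn": 0},
  {"claw": 0, "xyz": [0, 0, -0.03], "turn": 0},
  {"claw": 0, "xyz": [0, 0, -0.03], "turn": 0},
  {"claw": 0, "xyz": [0, 0, -0.03], "turn": 0},
])

```text
time: 7.1
ee_pos: [0.5082, 0.1726, 0.2345]
tool_rot: [0.702, -0.701, -0.09, 0.088]
contact_force: [-0.2, 0.0, -6.4]
gripper_width: 0.157
```

```bash
python3 - <<'E'
from h import *
rep([.508,.171,.172],np.radians(104.3))
s,R=tool();c,P=wrist();save("w2.png",c["image"])
P=P[c["z_map"]>0]; N=P[np.hypot(*(P[:,:2]-[.508,.171]).T)<.17]
B=N[(N[:,2]>.004)&(N[:,2]<.018)]
print("base",cv2.minAreaRect(B[:,:2].astype(np.float32)),len(B))
g=s["ee_pos"]-[0,0,.104];L=N[(N[:,2]-g[2]>-.04)&(N[:,2]-g[2]<.042)&(N[:,2]>.075)]
print("lever",cv2.minAreaRect(L[:,:2].astype(np.float32)),len(L))
ends()
E
```

```text
t 7.1 p [0.5082 0.1726 0.2345] y [ 0.002  0.    -1.   ] jaw deg 104.46 F [-0.2  0.  -6.4] M [-0.28 -0.08 -0.06] w 0.15701072238060226 q [ 0.24  0.41  1.75 -0.    0.97 -1.58]
d [-0.0002 -0.0016 -0.0625]
turn -0.003
base ((0.4403565526008606, 0.17256096005439758), (0.19030757248401642, 0.2891080975532532), 20.723175048828125) 10121
lever ((0.5068855881690979, 0.1686275601387024), (0.038571421056985855, 0.1857166290283203), 14.630114555358887) 20088
scene jaw-axis (-0.092, -0.05) z med -0.0057 max 0.0024 v 0.007 281
scene jaw-axis (0.05, 0.092) z med 0.0305 max 0.0393 v 0.0073 369
side jaw-axis (-0.092, -0.05) z med -0.0046 max 0.0029 v -0.0021 420
side jaw-axis (0.05, 0.092) z med 0.0325 max 0.0386 v -0.0123 132
wrist jaw-axis (-0.092, -0.05) z med -0.0027 max 0.003 v -0.0058 4014
wrist jaw-axis (0.05, 0.092) z med 0.0336 max 0.0391 v -0.0064 7384
```

View pics/w2.png

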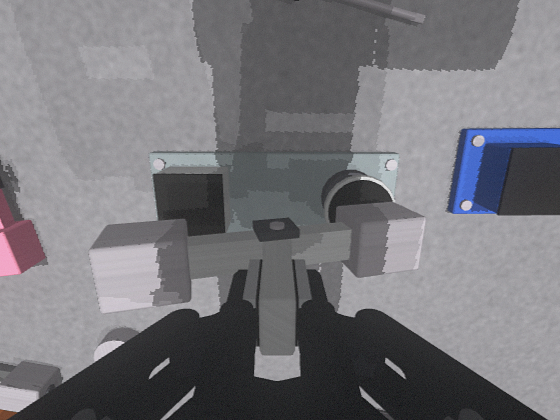

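The dipped (heavy) block at (380,240) is over the pad side at (358,200), and the light block at (140,265) is over the square block at (190,200). One more alignment check against the grey base edges.

```bash
python3 - <<'E'
from h import *
c,P=wrist(); th=np.radians(104.4);a=np.array([np.cos(th),np.sin(th)]);b=np.array([-a[1],a[0]])
hsv=cv2.cvtColor(c["image"],cv2.COLOR_RGB2HSV);v,u=np.mgrid[:420,:560]
def st(nm,m):
    Q=P[m];X=Q[:,:2]-[.508,.171];U=X@a;V=X@b
    print(nm,m.sum(),"U",np.percentile(U,[.5,99.5]).round(4),"V",np.percentile(V,[.5,99.5]).round(4))
    return U,V
roi=(u>140)&(u<405)&(v>140)&(v<240)&(c["z_map"]>0)
U,V=st("base",roi&(abs(P[...,2]-.012)<.004))
for lo in np.arange(-.1,.11,.04):
    m=(abs(U-lo)<.006); print(lo.round(2),V[m].min().round(4),V[m].max().round(4))
st("block",roi&(abs(P[...,2]-.05)<.004)&(u<230)); st("pad",roi&(abs(P[...,2]-.062)<.004)&(u>310))
E
```

```text
base 9770 U [-0.1158  0.111 ] V [-0.0342  0.0404]
-0.1 0.0255 0.0408
-0.06 0.028 0.0407
-0.02 -0.0349 0.0403
0.02 -0.0299 0.0404
0.06 0.0219 0.0404
0.1 0.0088 0.0404
block 3684 U [-0.0998 -0.0442] V [-0.0237  0.0287]
pad 1495 U [0.0403 0.0918] V [-0.0077  0.0283]
```

Request:
apply_moves([
  {"claw": 0, "xyz": [0, -0.0035, -0.008], "turn": 0},
  {"claw": 0, "xyz": [0, -0.0035, -0.016], "turn": 0},
  {"claw": 0, "xyz": [0, -0.0035, -0.024], "turn": 0},
  {"claw": 0, "xyz": [0, -0.0035, -0.032], "turn": 0},
  {"claw": 0, "xyz": [0, -0.0035, -0.04], "turn": 0},
])

```text
time: 7.98
ee_pos: [0.5082, 0.1693, 0.1943]
tool_rot: [0.701, -0.701, -0.09, 0.088]
contact_force: [-0.6, -1.8, -1.1]
gripper_width: 0.156
```

Request:
apply_moves([
  {"claw": 0, "xyz": [0, 0, -0.004], "turn": 0},
  {"claw": 0, "xyz": [0, 0, -0.008], "turn": 0},
  {"claw": 0, "xyz": [0, 0, -0.012], "turn": 0},
  {"claw": 0, "xyz": [0, 0, -0.016], "turn": 0},
  {"claw": 0, "xyz": [0, 0, -0.018], "turn": 0},
])

```text
time: 8.6
ee_pos: [0.5082, 0.1693, 0.176]
tool_rot: [0.702, -0.701, -0.09, 0.088]
contact_force: [0.7, -2.2, -2.6]
gripper_width: 0.155
```

```bash
python3 - <<'E'
from h import *
rep([.5085,.169,.1725],np.radians(104.4)); s,a=ends()
c=camera("side");u,v=proj(c,s["ee_pos"]-[0,0,.1]).astype(int)
save("low.png",cv2.resize(c["image"][max(0,v-70):v+70,u-90:u+90],(720,560)))
E
```

```text
t 8.6 p [0.5082 0.1693 0.176 ] y [ 0.003  0.    -1.   ] jaw deg 104.48 F [ 0.7 -2.2 -2.6] M [-0.4  -0.24 -0.03] w 0.154999238375651 q [ 0.23  0.49  1.8  -0.    0.85 -1.59]
d [ 0.0003 -0.0003 -0.0035]
turn -0.001
scene jaw-axis (-0.092, -0.05) z med 0.0104 max 0.0162 v 0.0083 362
scene jaw-axis (0.05, 0.092) z med 0.0148 max 0.0215 v 0.0074 410
side jaw-axis (-0.092, -0.05) z med 0.0118 max 0.0155 v -0.0033 361
side jaw-axis (0.05, 0.092) z med 0.0166 max 0.0208 v -0.0122 145
wrist jaw-axis (-0.092, -0.05) z med 0.0137 max 0.0152 v -0.0066 5709
wrist jaw-axis (0.05, 0.092) z med 0.0189 max 0.0204 v -0.0069 6499
```

View pics/low.png

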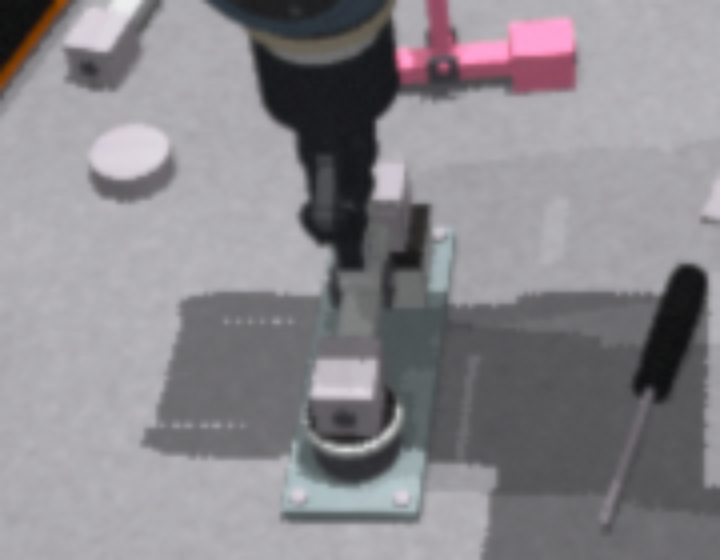

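The heavy end has pushed the pad down and the light end is still about 5 mm above the block. Alignment looks good. Lowering the last 3 mm.

Request:
apply_moves([
  {"claw": 0, "xyz": [0, 0, -0.001], "turn": 0},
  {"claw": 0, "xyz": [0, 0, -0.002], "turn": 0},
  {"claw": 0, "xyz": [0, 0, -0.003], "turn": 0},
  {"claw": 0, "xyz": [0, 0, -0.003], "turn": 0},
  {"claw": 0, "xyz": [0, 0, -0.003], "turn": 0},
])

```text
time: 9.43
ee_pos: [0.5082, 0.1694, 0.1733]
tool_rot: [0.702, -0.701, -0.09, 0.088]
contact_force: [-0.4, -1.3, -1.5]
gripper_width: 0.156
```

```bash
python3 - <<'E'
from h import *
rep([.5085,.169,.1725],np.radians(104.4)); s,a=ends()
E
```

```text
t 9.425 p [0.5082 0.1694 0.1733] y [ 0.003  0.001 -1.   ] jaw deg 104.48 F [-0.4 -1.3 -1.5] M [-0.33 -0.13  0.05] w 0.15642219081377273 q [ 0.23  0.5   1.8   0.    0.84 -1.59]
d [ 0.0003 -0.0004 -0.0008]
turn -0.001
scene jaw-axis (-0.092, -0.05) z med 0.012 max 0.0184 v 0.0082 369
scene jaw-axis (0.05, 0.092) z med 0.0137 max 0.0191 v 0.0073 393
side jaw-axis (-0.092, -0.05) z med 0.0143 max 0.0181 v -0.0032 356
side jaw-axis (0.05, 0.092) z med 0.0149 max 0.0188 v -0.0117 139
wrist jaw-axis (-0.092, -0.05) z med 0.016 max 0.0171 v -0.0066 5887
wrist jaw-axis (0.05, 0.092) z med 0.0169 max 0.0181 v -0.0065 6118
```

Request:
apply_moves([
  {"claw": 0, "xyz": [0, 0, -0.0007], "turn": 0},
  {"claw": 0, "xyz": [0, 0, -0.0007], "turn": 0},
  {"claw": 0.2, "xyz": [0, 0, -0.0007], "turn": 0},
  {"claw": 0.3, "xyz": [0, 0, -0.0007], "turn": 0},
  {"claw": 0.45, "xyz": [0, 0, -0.0007], "turn": 0},
])

```text
time: 10.2
ee_pos: [0.5082, 0.1695, 0.1726]
tool_rot: [0.702, -0.701, -0.09, 0.088]
contact_force: [-0.7, 0.7, -0.8]
gripper_width: 0.448
```

```bash
python3 - <<'E'
from h import *
rep([.5085,.169,.1725],np.radians(104.4)); s,a=ends()
E
```

```text
t 10.2 p [0.5082 0.1695 0.1726] y [ 0.003  0.001 -1.   ] jaw deg 104.49 F [-0.7  0.7 -0.8] M [ 0.   -0.   -0.03] w 0.4483446833744897 q [ 0.24  0.5   1.8   0.    0.84 -1.59]
d [ 0.0003 -0.0005 -0.0001]
turn -0.002
scene jaw-axis (-0.092, -0.05) z med 0.0128 max 0.0187 v 0.0082 367
scene jaw-axis (0.05, 0.092) z med 0.0134 max 0.0187 v 0.0069 378
side jaw-axis (-0.092, -0.05) z med 0.0146 max 0.0187 v -0.0033 366
side jaw-axis (0.05, 0.092) z med 0.0146 max 0.0184 v -0.0126 122
wrist jaw-axis (-0.092, -0.05) z med 0.0165 max 0.0177 v -0.0065 5935
wrist jaw-axis (0.05, 0.092) z med 0.0166 max 0.0177 v -0.0063 6102
```

Released and level. Opening the jaws a little more, then rising straight up.

Request:
apply_moves([
  {"claw": 0.7, "xyz": [0, 0, 0], "turn": 0},
  {"claw": 0.7, "xyz": [0, 0, 0.015], "turn": 0},
  {"claw": 0.7, "xyz": [0, 0, 0.045], "turn": 0},
  {"claw": 0.7, "xyz": [0, 0, 0.085], "turn": 0},
  {"claw": 0.7, "xyz": [0, 0, 0.12], "turn": 0},
])

```text
time: 10.98
ee_pos: [0.5082, 0.1695, 0.2952]
tool_rot: [0.702, -0.701, -0.091, 0.088]
contact_force: [0.5, 0.3, -0.5]
gripper_width: 0.7
```

Request:
apply_moves([
  {"claw": 0.7, "xyz": [0, 0, 0.01], "turn": 0},
  {"claw": 0.7, "xyz": [0, 0, 0.01], "turn": 0},
  {"claw": 0.7, "xyz": [0, 0, 0.01], "turn": 0},
  {"claw": 0.7, "xyz": [0, 0, 0.01], "turn": 0},
  {"claw": 0.7, "xyz": [0, 0, 0.01], "turn": 0},
])

```text
time: 11.6
ee_pos: [0.508, 0.1694, 0.3045]
tool_rot: [0.702, -0.701, -0.09, 0.088]
contact_force: [-0.2, -0.3, 0.3]
gripper_width: 0.699
```

```bash
python3 - <<'E'
from h import *
rep()
c,P=wrist();save("w3.png",c["image"]);P=P[c["z_map"]>0]
th=np.radians(104.4);a=np.array([np.cos(th),np.sin(th)]);b=np.array([-a[1],a[0]])
X=P[:,:2]-[.5085,.169];U=X@a;V=X@b
L=(abs(U)<.13)&(abs(V)<.05)&(P[:,2]>.078)&(P[:,2]<.094)
print("lever",cv2.minAreaRect(np.c_[U,V][L].astype(np.float32)))
for sg in(-1,1):
    m=L&(abs(sg*U-.07)<.02);print(sg,"top z",np.median(P[m,2]))
E
```

```text
t 11.6 p [0.508  0.1694 0.3045] y [ 0.003  0.001 -1.   ] jaw deg 104.48 F [-0.2 -0.3  0.3] M [-0.04  0.01  0.01] w 0.6993436112254433 q [ 0.23  0.32  1.69  0.    1.13 -1.59]
lever ((-0.0003399699926376343, 0.001982741057872772), (0.1839309185743332, 0.03859438747167587), 0.7522662878036499)
-1 top z 0.08546094715146155
1 top z 0.08547116093516337
```

View pics/w3.png

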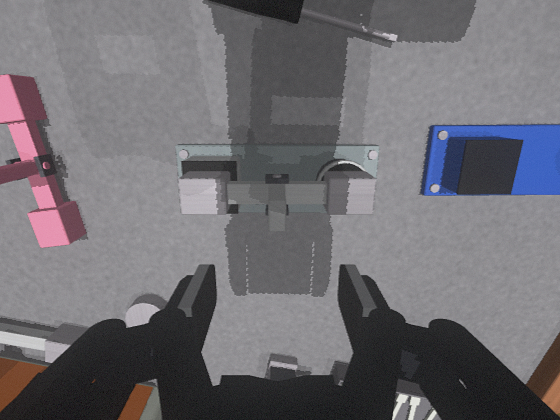

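The lever lies level across both supports, with its blocks at (205,195) and (352,195), centred within about 2 mm. The gripper is clear, so I'm handing in.

```bash
python3 -c "
from plant import hand_in;print(hand_in())"
```

```text
the job is handed in; nothing more can be done
None
```

The lever is parked on the grey rest with its heavy end on the round sprung pad, and I handed the job in at about 11.6 s.

- **Finding the heavy end:** I gripped the steel lever by its tab and lifted it clear. The end toward world +x dipped about 36 mm, which all three cameras and the sign of the wrist moment agreed on.
- **Placing:** I turned the lever +117°, lowered it until the pad had sunk and it was level, then opened the gripper and moved straight up.
- **Last checks:**
  - Both end tops were at 85.5 mm, so the lever is level and the pad is fully down. The expected height is 86 mm.
  - The middle was off by 0.3 mm along the rest and about 2 mm across, with a yaw error of about 0.75°, all within measuring error.
  - The gripper was clear and the wrist force was near zero.

No check failed or disagreed.

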